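# Open the click-dial drawer on the teak sideboard

## Task

Open the top drawer of the little steel unit so that I can reach the spare bulbs: its lock frees only at the fifth click clockwise from the dial's anticlockwise stop. Turn the dial gently back until you feel the stop, count five clicks forward, then pull the top drawer out about 8 cm and let go; do not wring or force the dial or the handle, and leave the jar, battery and torch where they are.

Things in the scene. Friction and masses are not known exactly. Their poses are not given: they have to be found in the camera images.
- unit: Grey steel unit with two drawers, fixed to the sideboard: 240 mm deep (x), 300 mm wide (y), 150 mm high. Origin: centre of its underside. Its drawer fronts face its own -x (towards the robot), z is up. Fingers must never load the unit, its dial or its drawers with more than 100 N (sizes of the forces on both fingers added up).
- dial: Black pointer knob on an upright axis on the unit's top. A round skirt (44 mm across, 8 mm high) carries an upright bar grip, 42 mm long (dial's x), 14 mm thick (dial's y), its top 38 mm above the dial's underside; a white line lies on the -x half of the bar's top. Origin: on the axis at the skirt's underside, 156 mm above the sideboard. The axes turn with the dial.
- dial_grip (a point): Point on the dial's axis, 31 mm above the dial's underside, at gripping height of the bar; its axes are the dial's. The cap sits on its shaft at an unknown angle and there is no scale, so the line's direction does not tell the setting: only the stop and the clicks do. A grip of 10 to 20 N is plenty.
- unit_drawer0 (a joint): How far the top drawer is pulled out, m: 0 shut, at most about 0.16; it slides along the unit's -x. It runs with 1 to 2 N when the dial stands at the fifth click; at any other setting a bolt stops it after about 1 mm.
- unit_drawer0_handle (a point): Middle of the top drawer's dark bar handle: a level round bar along the unit's y, 120 mm long, 11 mm thick, its axis 35 mm out from the drawer front and about 38 mm below the unit's top. Axes are the unit's. It moves with the drawer.
- jar: Loose blue ceramic jar with a bamboo lid, 90 mm across, 110 mm high; origin at the centre of its underside. Bystander.
- battery: Loose yellow and black lantern battery block, 67 x 67 mm, 98 mm high plus two steel springs 13 mm high; origin at the centre of its underside. Bystander.
- torch: Loose black plastic torch lying along its x, 145 mm long, 40 mm across the head; origin below its middle at the underside. Bystander.
- escutcheon: Fixed aluminium disc under the dial, 68 mm across, 6 mm high; origin at its underside on the dial's axis. The dial has 11 settings, 13 to 20 degrees apart, uneven. Leaving one takes 0.12 to 0.25 N m, fading to 0 half way; then it pulls as hard into the next (one click). Setting 0 is at the stop, fully anticlockwise from above; there the moment climbs on. It starts at setting 7 to 9.

How it is judged (in metres and radians):
At the end, for the whole second after the job is handed in: The top drawer stands at rest at least 60 mm open, and the jar, battery and torch are within 30 mm of where they began (value of joint unit_drawer0 above 0.06 m and velocity of joint unit_drawer0 between -0.01 and 0.01 m/s and distance of each of jar, battery, torch from where it was at the start of the episode below 0.03 m); the robot touches nothing.
It fails at once if fingers load the unit, its dial or its drawer with more than 100 N (contact force between the fingers and unit above 100 N).
It fails at once if the jar, battery or torch is knocked away by more than 30 mm (distance of any of jar, battery, torch from where it was at the start of the episode above 0.03 m).
It fails at once if the jar or battery is tipped over (angle between any of jar, battery's own z axis and vertical above 0.5 rad).
It also fails if it takes over 70 s, if anything falls off the work surface, if the arm or the gripper's body presses on something with over 40 N, if the wrist force passes 120 N, or if a joint passes its speed limit or range.

## Robot

A 6-joint arm with a two-finger parallel gripper is mounted at the origin on the work surface. World frame = base frame: x ahead of the robot, y to its left, z up, the work surface at z = 0. Lengths are in mm, angles in rad, forces in N, time in s.
With the tool pointing down it reaches from about 300 to 775 mm from the base axis. Payload 14.6 kg.
Tool frame: the origin (TCP) lies at the centre of the arm's flange, where the gripper is bolted on; the fingertips stand 199 mm ahead of it and the grasp point (between the pads) lies 180 mm ahead of it; z points along the fingers, y is the line along which they close (so a half turn about z gives the same grasp; the last joint's range is limited). The gripper opens to 94 mm and grips with 3 to 60 N. Pads are 16 mm wide; open, the fingers measure 119 mm over their backs; the gripper's body (75 mm by 177 mm) begins 78 mm behind the grasp point.
Start: joints at [-1.401, 0.3, 1.521, -0, 1.321, -0.067], TCP at [129.02, -534.644, 404.646] pointing down, gripper open.
Joint ranges: [-3.03, 3.03], [-0.79, 2.21], [0.23, 2.52], [-1.04, 4.18], [0, 3.07], [-2.55, 2.55]. Speed limits (rad/s): [2.22, 2.22, 2.57, 3.14, 3.14, 3.14].

## Interface

Orientations are given as [roll, pitch, yaw] about the fixed x, y, z axes, in that order (R = Rz(yaw) Ry(pitch) Rx(roll)).
In Python, from cell import manip, optics, workorder gives the robot as it stands.
- The arm moves only by the tool step_arm, never from a script. Its argument "increments" is a list that holds one entry, the list of rows, each a list of 7 numbers: the turn, a rotation vector about the tool's x, y, z as a fraction of full scale, then the shift along the tool's x, y, z as a fraction of full scale, then the closure, from -1 (fully open) to 1 (shut). In form: [[[wx, wy, wz, tx, ty, tz, fingers], ...]]. A call has 1 to 5 rows; each row shifts and turns the commanded pose from where the row before left it, along the tool's axes as they then stand; what a row does not reach is not made up. Full scale, the value 1, is 40 mm for a shift and 45 degrees for a turn. A row lasts 1/10 s, in which the tool goes at most 50 mm and 8.59 degrees, less where a joint would pass 70% of its speed; a pose out of reach is approached as far as the arm can. A call with a number of a shift or a turn outside -1 to 1 is refused whole. A call with a gripper value outside its range is refused whole. The fingers move at their own pace and stop on an object; "newtons" is the grip in N (left out, the last holds). Time passes only in rows, so rows that do not move let the fingers close. It gives the time, the measured TCP pose, the force, the opening and the grip force at its end, in the units of the state.
- manip.read_state(): the state, without advancing time (a new reading comes with each control period).
- optics.camera(name): name is "scene" or "top" or "wrist"; returns a dict with "frame" (384x512x3 uint8, red, green, blue), "range_z" (384x512 float32, mm along the optical axis (not along the pixel's ray), 0 where there is no reading), "mtx" (3x3 intrinsics, pixels), "cam_to_world" (4x4, takes a point from camera to world coordinates). Camera axes: x right, y down, z forward; pixel columns grow to the right and rows downward; lengths in mm; the calibration is good to about 2 mm. A picture is of the moment at which its call begins.
- workorder.sign_off(): hands the job in; it is judged then, once.
The state is a dict: "clock": time; "joints": joint angles; "qd": joint speeds; "effort": joint torques, N m; "eef_pos": TCP position; "eef_rot": TCP orientation; "wrist_force": force on the tool from outside, world axes, zero at the start; "moment": the same for the moment, N m; "finger_gap": finger opening in mm; "finger_force": force on a finger pad.
Only numpy, scipy, OpenCV 4.12 (cv2) and the standard library are available. Lean on these libraries where they do the work, as an engineer would, in place of code of your own. Each camera call takes 0.05 s, during which the arm holds its last target. There are 200 camera calls.

## Working session

There is one attempt and no reset: what is moved stays moved. The work goes in short steps, Python scripts to look and compute and a tool call to move; the robot and the scene stay as the last step left them, time stands still between calls to the robot, and variables do not carry over. Pictures are saved under pics/ and viewed, at most 10 in all, crops included, and the job is handed in when it is done.

Besides the shell and the picture viewer there is one more tool, called after "Request:" as a command line: name --argument value ..., lists and objects as JSON in quotes. step_arm: Moves the arm, as the interface text tells. Its arguments: {"type":"object","properties":{"increments":{"type":"array","items":{"type":"array","items":{"type":"array","items":{"type":"number"}}}},"newtons":{"type":"number"}},"required":["increments"]}

```bash
mkdir -p pics
cat > h.py <<'E'
import numpy as np,cv2
from cell import manip,optics,workorder
def snap(n,f):
    c=optics.camera(n); np.savez(f'{f}.npz',**c); cv2.imwrite(f'pics/{f}.png',c['frame'][:,:,::-1]); return c
def pt(c,u,v,z=None):
    K=c['mtx'];T=c['cam_to_world']; d=np.linalg.inv(K)@[u,v,1]
    if z is None: p=d*c['range_z'][int(v),int(u)]; return T[:3,:3]@p+T[:3,3]
    r=T[:3,:3]@d; return T[:3,3]+r*(z-T[2,3])/r[2]
E
python3 - <<'E'
from h import *
a=snap('scene','s1');b=snap('top','t1')
cv2.imwrite('pics/both.png',cv2.resize(np.vstack([a['frame'],b['frame']])[:,:,::-1],(800,600*1)) if 0 else np.hstack([cv2.resize(a['frame'],(400,300)),cv2.resize(b['frame'],(400,300))])[:,:,::-1])
print(manip.read_state())
E
```

```text
{'clock': 0.1, 'joints': array([-1.40058748e+00,  3.00422823e-01,  1.52150098e+00,  1.98898612e-06,
        1.32070885e+00, -6.65750486e-02]), 'qd': array([ 1.03395010e-03, -1.19841775e-03, -6.00367005e-05,  1.37035175e-03,
        3.16023581e-04, -1.66092507e-04]), 'effort': array([ 9.56664808e-04, -5.32643723e+01, -3.53283799e+01,  7.09592854e-02,
        2.35332007e-02, -3.94556946e-05]), 'eef_pos': array([ 129.02409839, -534.62694501,  404.14658813]), 'eef_rot': array([-3.14055509e+00, -7.11092671e-05,  2.36783366e-01]), 'wrist_force': array([-0.3071262 ,  0.69505298, -0.15533736]), 'moment': array([0.0407522 , 0.02801124, 0.0039234 ]), 'finger_force': 0.0, 'finger_gap': 94.18001685266299}
```

View pics/t1.png

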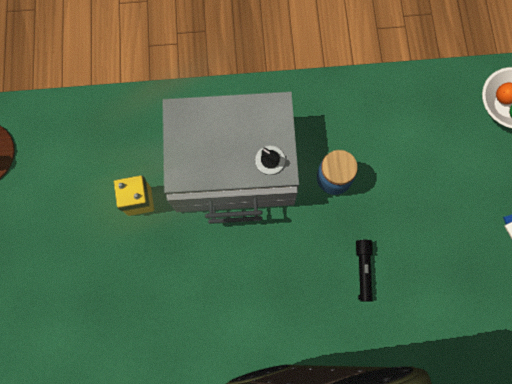

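View pics/s1.png

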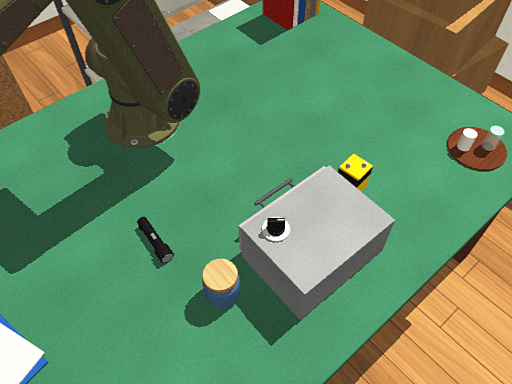

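The top view shows the unit's top with corners at about (163,99), (292,94), (297,188) and (166,192). The dial is at (270,159), its white line pointing up-left, and the handle bar runs from (207,217) to (262,213). The jar is to the right of the unit, the battery to the left and the torch at lower right.

Run:
```python
from h import *
np.set_printoptions(precision=1,suppress=True)
b=np.load('t1.npz')
for u,v in [(163,99),(292,94),(297,188),(166,192)]: print('corner',pt(b,u,v,150))
for u,v in [(207,217),(262,213)]: print('handle',pt(b,u,v,112),pt(b,u,v))
print('dial',pt(b,270,159,160),pt(b,339,167),pt(b,133,190))
# unit top by depth
K=b['mtx'];T=b['cam_to_world'];z=b['range_z'];vv,uu=np.indices(z.shape)
P=np.stack([(uu-K[0,2])/K[0,0]*z,(vv-K[1,2])/K[1,1]*z,z],-1)@T[:3,:3].T+T[:3,3]
m=(abs(P[...,2]-150)<5)&(uu>150)&(uu<305)&(vv<200)
r=cv2.minAreaRect(P[m][:,:2].astype(np.float32));print(r,cv2.boxPoints(r))
m2=(P[...,2]>165)&(uu>240)&(uu<300)&(vv>130)&(vv<190);print(P[m2])
s=b['frame'][125:195,235:305,::-1]
cv2.imwrite('pics/c1.png',cv2.resize(s,(560,560),interpolation=cv2.INTER_CUBIC))
```

```text
corner [839.1 214.6 150. ]
corner [826.6 -85.3 150. ]
corner [600.1 -74.6 150. ]
corner [614.9 215.9 150. ]
handle [559.2 132.1 112. ] [558.7 131.9 114.2]
handle [558.2   6.9 112. ] [558.4   6.8 111.1]
dial [669.2 -20.3 160. ] [ 653.8 -181.2  107.8] [641.9 303.   93.8]
((723.9497680664062, 68.30570983886719), (300.69989013671875, 227.4027862548828), 88.77436065673828) [[607.1 -79.6]
 [834.4 -84.4]
 [840.8 216.2]
 [613.5 221.1]]
[[ 318.3   24.6 1207.7]
 [ 318.3   24.6 1207.7]
 [ 318.3   24.6 1207.7]
 [ 318.3   24.6 1207.7]
 [ 318.3   24.6 1207.7]
 [ 684.7   -8.   191.5]
 [ 683.3  -10.1  195. ]
 [ 684.2  -12.4  192. ]
 [ 318.3   24.6 1207.7]
 [ 682.1   -5.6  193. ]
 [ 682.    -7.8  192.7]
 [ 680.3   -9.8  197.1]
 [ 681.3  -12.1  193.9]
 [ 680.7  -14.2  195. ]
 [ 682.   -16.6  190.9]
 [ 679.7   -3.3  193.9]
 [ 678.9   -5.4  195.7]
 [ 680.4   -7.7  190.9]
 [ 679.9   -9.8  191.8]
 [ 679.1  -11.9  193.4]
 [ 678.3  -14.   195.3]
 [ 678.4  -16.2  194.5]
 [ 679.2  -18.5  191.7]
 [ 688.4  -21.8  165.3]
 [ 687.3  -23.9  168. ]
 [ 686.3  -26.   170.2]
 [ 676.9   -3.   195.4]
 [ 677.7   -5.3  192
[... 4104 characters left out ...]
. ]
 [ 657.2  -23.6  167.1]
 [ 657.2  -25.8  166.3]
 [ 654.5  -27.6  174. ]
 [ 652.9  -29.6  178.6]
 [ 652.   -31.6  180.8]
 [ 652.4  -33.9  179. ]
 [ 655.8  -36.7  167.9]
 [ 656.7   -8.   165.2]
 [ 655.3  -16.7  167.5]
 [ 655.1  -25.6  165.9]
 [ 654.7  -27.8  166.4]
 [ 652.7  -29.7  171.9]
 [ 652.4  -31.9  172.5]
 [ 652.5  -34.1  171.4]
 [ 318.3   24.6 1207.7]
 [ 654.5   -7.8  165.1]
 [ 653.4   -9.9  167.9]
 [ 653.1  -16.6  167.1]
 [ 653.1  -23.2  165.3]
 [ 652.7  -29.9  165. ]
 [ 652.3  -32.1  165.5]
 [ 651.4  -14.2  165.8]
 [ 651.   -16.4  166.6]
 [ 650.8  -20.8  165.8]
 [ 650.8  -23.   165.3]
 [ 647.7  -20.5  168.4]
 [ 646.6  -18.2  165.3]
 [ 318.3   24.6 1207.7]
 [ 318.3   24.6 1207.7]]
```

View pics/c1.png

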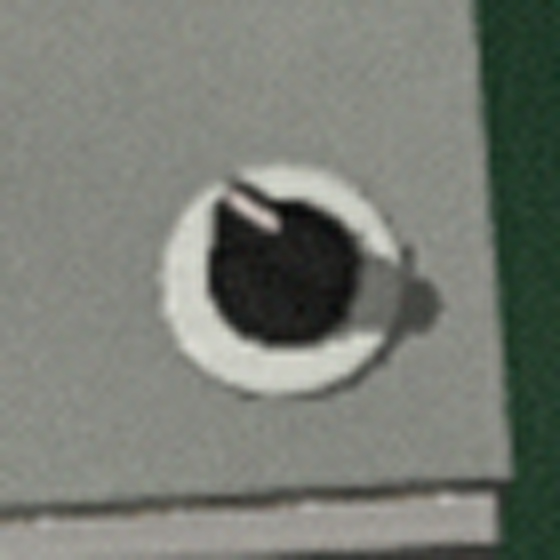

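The crop shows the dial's escutcheon centred near (280,280) in crop pixels. The white line runs from (278,228) to (230,185), so it points to +x+y (roughly 45°) in the world. I'll fit the bar and plan the approach.

```bash
cat >> h.py <<'E'
np.set_printoptions(precision=2,suppress=True)
def cloud(c):
    K=c['mtx'];T=c['cam_to_world'];z=c['range_z'];vv,uu=np.indices(z.shape)
    P=np.stack([(uu-K[0,2])/K[0,0]*z,(vv-K[1,2])/K[1,1]*z,z],-1)@T[:3,:3].T+T[:3,3]
    return P[z>0]
def bar(c,x=669,y=-21):
    P=cloud(c); P=P[(abs(P[:,2]-194)<6)&(np.hypot(P[:,0]-x,P[:,1]-y)<35)]
    r=cv2.minAreaRect(P[:,:2].astype(np.float32)); w=np.linalg.svd(P[:,:2]-P[:,:2].mean(0),full_matrices=False)[2][0]
    print('bar',r,P.mean(0),len(P),'angle',np.arctan2(w[1],w[0])%np.pi)
def rel(x,y,z,yaw):
    s=manip.read_state(); R=cv2.Rodrigues
    from scipy.spatial.transform import Rotation as Ro
    M=Ro.from_euler('xyz',s['eef_rot']).as_matrix(); t=Ro.from_euler('xyz',[np.pi,0,yaw]).as_matrix()
    print('pos',s['eef_pos'],'rot',s['eef_rot'],'shift/40',M.T@(np.array([x,y,z])-s['eef_pos'])/40,'turn/45',Ro.from_matrix(M.T@t).as_rotvec()/np.pi*4)
E
python3 - <<'E'
from h import *
bar(np.load('t1.npz')); bar(np.load('s1.npz'))
rel(668,-21,440,0.75)
E
```

```text
bar ((669.10595703125, -21.200042724609375), (40.721641540527344, 14.380345344543457), 47.41407775878906) [668.09 -20.94 193.01] 120 angle 0.8642678296172579
bar ((671.777099609375, -21.9512996673584), (39.50261688232422, 14.780684471130371), 48.62398147583008) [672.59 -22.43 192.99] 104 angle 0.8384775961585249
pos [ 129.02 -534.63  404.15] rot [-3.14 -0.    0.24] shift/40 [16.11 -9.32 -0.89] turn/45 [-0.   -0.   -0.65]
```

Request:
step_arm --increments '[[[0, 0, 0, 0.5, -0.3, -0.5, -1], [0, 0, 0, 0.95, -0.55, -0.4, -1], [0, 0, 0, 0.95, -0.55, 0, -1], [0, 0, 0, 0.95, -0.55, 0, -1], [0, 0, 0, 0.95, -0.55, 0, -1]]]'

```text
clock: 0.6
eef_pos: [273.6, -395.7, 440.5]
eef_rot: [-3.141, 0.0, 0.236]
wrist_force: [0.7, 0.3, -0.5]
finger_gap: 94.1
finger_force: 0.0
```

Request:
step_arm --increments '[[[0, 0, 0, 0.95, -0.55, 0, -1], [0, 0, 0, 0.95, -0.55, 0, -1], [0, 0, 0, 0.95, -0.55, 0, -1], [0, 0, 0, 0.95, -0.55, 0, -1], [0, 0, 0, 0.95, -0.55, 0, -1]]]'

```text
clock: 1.1
eef_pos: [432.7, -244.0, 440.5]
eef_rot: [-3.141, 0.0, 0.237]
wrist_force: [-0.2, -0.7, 0.8]
finger_gap: 93.4
finger_force: 0.0
```

Request:
step_arm --increments '[[[0, 0, 0, 0.95, -0.55, 0, -1], [0, 0, 0, 0.95, -0.55, 0, -1], [0, 0, 0, 0.95, -0.55, 0, -1], [0, 0, 0, 0.95, -0.55, 0, -1], [0, 0, 0, 0.5, -0.3, 0, -1]]]'

```text
clock: 1.6
eef_pos: [577.1, -105.6, 439.9]
eef_rot: [-3.141, 0.001, 0.239]
wrist_force: [-0.6, -1.7, 0.2]
finger_gap: 93.9
finger_force: 0.0
```

Run:
```python
from h import *
rel(670,-21.5,440,0.84)
```

```text
pos [ 577.06 -105.6   439.92] rot [-3.14  0.    0.24] shift/40 [ 2.75 -1.49 -0.  ] turn/45 [-0.    0.   -0.77]
```

Request:
step_arm --increments '[[[0, 0, 0, 0.9, -0.5, 0, -1], [0, 0, 0, 0.9, -0.5, 0, -1], [0, 0, 0, 0.9, -0.5, 0, -1], [0, 0, 0, 0, 0, 0, -1]]]'

```text
clock: 2.0
eef_pos: [668.4, -21.1, 438.6]
eef_rot: [-3.14, 0.002, 0.24]
wrist_force: [-0.4, -0.5, -0.6]
finger_gap: 94.0
finger_force: 0.0
```

Request:
step_arm --increments '[[[0, 0, -0.154, 0, 0, 0, -0.4], [0, 0, -0.154, 0, 0, 0, -0.4], [0, 0, -0.154, 0, 0, 0, -0.4], [0, 0, -0.154, 0, 0, 0, -0.4], [0, 0, -0.154, 0, 0, 0, -0.4]]]'

```text
clock: 2.5
eef_pos: [666.1, -24.8, 440.4]
eef_rot: [-3.141, 0.0, 0.846]
wrist_force: [-0.5, 0.5, -0.4]
finger_gap: 65.9
finger_force: 0.0
```

Run:
```python
from h import *
c=snap('wrist','w1'); rel(670,-21.5,440,0.84); bar(c,670,-21)
```

```text
pos [666.08 -24.77 440.34] rot [-3.14  0.    0.85] shift/40 [0.13 0.02 0.01] turn/45 [-0.    0.    0.02]
bar ((671.793701171875, -18.839876174926758), (40.85490036010742, 13.52169418334961), 48.977996826171875) [672.64 -18.17 192.5 ] 693 angle 0.8658366825562451
```

View pics/w1.png

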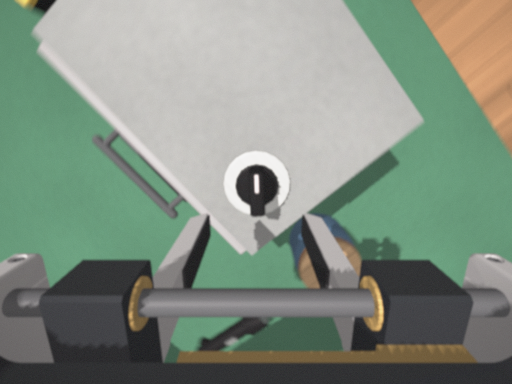

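The wrist view shows the bar at (257,190), aligned with the closing direction and centred between the fingers.

Request:
step_arm --increments '[[[0, 0, 0, 0.16, 0, 0.3, -0.4], [0, 0, 0, 0, 0, 0, -0.4]]]'

```text
clock: 2.75
eef_pos: [670.8, -19.2, 426.2]
eef_rot: [-3.139, 0.002, 0.838]
wrist_force: [-0.9, -0.2, -0.7]
finger_gap: 65.8
finger_force: 0.0
```

Run:
```python
from h import *
rel(670.7,-20.3,369,0.855); print(manip.read_state()['moment'])
```

```text
pos [670.82 -19.22 426.18] rot [-3.14  0.    0.84] shift/40 [-0.02  0.02  1.43] turn/45 [-0.    0.   -0.02]
[-0.06  0.   -0.03]
```

Request:
step_arm --increments '[[[0, 0, -0.02, -0.02, 0.02, 0.43, -0.4], [0, 0, 0, 0, 0, 0.5, -0.4], [0, 0, 0, 0, 0, 0.3, -0.4], [0, 0, 0, 0, 0, 0.2, -0.4], [0, 0, 0, 0, 0, 0, -0.4]]]'

```text
clock: 3.25
eef_pos: [670.7, -20.7, 370.5]
eef_rot: [-3.14, 0.001, 0.856]
wrist_force: [1.3, -0.0, -0.4]
finger_gap: 65.8
finger_force: 0.0
```

Request:
step_arm --increments '[[[0, 0, 0, 0, 0, 0, 1], [0, 0, 0, 0, 0, 0, 1], [0, 0, 0, 0, 0, 0, 1], [0, 0, 0, 0, 0, 0, 1], [0, 0, 0, 0, 0, 0, 1]]]' --newtons 18

```text
clock: 3.75
eef_pos: [670.6, -20.7, 371.7]
eef_rot: [3.141, -0.0, 0.857]
wrist_force: [0.0, -0.7, 0.3]
finger_gap: 29.1
finger_force: 0.0
```

```bash
cat > m.py <<'E'
from h import *
M=[manip.read_state() for _ in range(3)];s=M[-1]
print('yaw %.1f'%np.degrees(s['eef_rot'][2]),'M',s['moment'],'F',s['wrist_force'],'q6 %.2f'%s['joints'][5],'gap %.1f f %.1f t %.2f'%(s['finger_gap'],s['finger_force'],s['clock']),s['eef_pos'])
E
python3 m.py
```

```text
yaw 49.1 M [-0.06 -0.02 -0.02] F [ 0.04 -0.72  0.27] q6 0.63 gap 29.1 f 0.0 t 3.75 [670.63 -20.73 371.67]
```

Request:
step_arm --increments '[[[0, 0, 0, 0, 0, 0.05, 1], [0, 0, 0, 0, 0, 0, 1], [0, 0, 0, 0, 0, 0, 1], [0, 0, 0, 0, 0, 0, 1], [0, 0, 0, 0, 0, 0, 1]]]'

```text
clock: 4.25
eef_pos: [670.7, -20.8, 369.1]
eef_rot: [-3.142, 0.0, 0.857]
wrist_force: [3.6, -2.1, -4.9]
finger_gap: 13.8
finger_force: 18.0
```

```bash
python3 m.py
```

```text
yaw 49.1 M [-0.4  -0.59  0.09] F [ 3.57 -2.06 -4.86] q6 0.63 gap 13.8 f 18.0 t 4.25 [670.69 -20.81 369.1 ]
```

Request:
step_arm --increments '[[[0, 0, -0.067, 0, 0, 0, 1], [0, 0, -0.067, 0, 0, 0, 1], [0, 0, -0.067, 0, 0, 0, 1], [0, 0, -0.067, 0, 0, 0, 1], [0, 0, -0.067, 0, 0, 0, 1]]]'

```text
clock: 4.75
eef_pos: [670.8, -20.9, 369.2]
eef_rot: [3.141, 0.0, 1.122]
wrist_force: [4.5, -1.8, -5.2]
finger_gap: 13.9
finger_force: 18.0
```

```bash
python3 m.py
```

```text
yaw 64.3 M [-0.62 -1.13  0.05] F [ 4.48 -1.83 -5.2 ] q6 0.36 gap 13.9 f 18.0 t 4.75 [670.77 -20.94 369.15]
```

Request:
step_arm --increments '[[[0, 0, -0.067, 0, 0, 0, 1], [0, 0, -0.067, 0, 0, 0, 1], [0, 0, -0.067, 0, 0, 0, 1], [0, 0, -0.067, 0, 0, 0, 1], [0, 0, -0.067, 0, 0, 0, 1]]]'

```text
clock: 5.25
eef_pos: [670.9, -21.0, 369.2]
eef_rot: [3.14, 0.0, 1.385]
wrist_force: [7.4, -3.6, -6.7]
finger_gap: 13.7
finger_force: 18.0
```

```bash
python3 m.py
```

```text
yaw 79.4 M [-0.59 -1.61  0.02] F [ 7.39 -3.57 -6.69] q6 0.10 gap 13.7 f 18.0 t 5.25 [670.88 -21.01 369.17]
```

Request:
step_arm --increments '[[[0, 0, -0.067, 0, 0, 0, 1], [0, 0, -0.067, 0, 0, 0, 1], [0, 0, -0.067, 0, 0, 0, 1], [0, 0, -0.067, 0, 0, 0, 1], [0, 0, -0.067, 0, 0, 0, 1]]]'

```text
clock: 5.75
eef_pos: [671.0, -21.0, 369.2]
eef_rot: [3.14, 0.001, 1.648]
wrist_force: [9.7, -3.1, -7.0]
finger_gap: 13.9
finger_force: 18.0
```

```bash
python3 m.py
```

```text
yaw 94.4 M [-0.67 -2.17 -0.08] F [ 9.72 -3.11 -7.04] q6 -0.16 gap 13.9 f 18.0 t 5.75 [670.99 -21.01 369.18]
```

Request:
step_arm --increments '[[[0, 0, 0, -0.01, 0.025, 0.02, 1], [0, 0, 0, 0, 0, 0, 1]]]'

```text
clock: 5.95
eef_pos: [671.6, -21.1, 369.1]
eef_rot: [3.142, 0.0, 1.646]
wrist_force: [-0.2, -2.6, 2.0]
finger_gap: 13.6
finger_force: 18.0
```

```bash
python3 m.py
```

```text
yaw 94.3 M [-0.44  0.01 -0.05] F [-0.18 -2.59  2.  ] q6 -0.16 gap 13.6 f 18.0 t 5.95 [671.64 -21.13 369.1 ]
```

Request:
step_arm --increments '[[[0, 0, -0.067, 0, 0, 0, 1], [0, 0, -0.067, 0, 0, 0, 1]]]'

```text
clock: 6.15
eef_pos: [671.6, -21.1, 369.1]
eef_rot: [3.141, 0.0, 1.753]
wrist_force: [0.2, -1.6, 1.8]
finger_gap: 14.2
finger_force: 18.0
```

```bash
python3 m.py
```

```text
yaw 100.4 M [-0.4  -0.3   0.08] F [ 0.2  -1.57  1.78] q6 -0.27 gap 14.2 f 18.0 t 6.15 [671.63 -21.13 369.09]
```

Request:
step_arm --increments '[[[0, 0, -0.067, 0, 0, 0, 1], [0, 0, -0.067, 0, 0, 0, 1]]]'

```text
clock: 6.35
eef_pos: [671.7, -21.1, 369.1]
eef_rot: [3.141, 0.001, 1.858]
wrist_force: [3.4, -1.4, 1.5]
finger_gap: 13.9
finger_force: 18.0
```

```bash
python3 m.py
```

```text
yaw 106.5 M [-0.39 -0.56 -0.18] F [ 3.37 -1.44  1.49] q6 -0.37 gap 13.9 f 18.0 t 6.35 [671.68 -21.12 369.08]
```

Request:
step_arm --increments '[[[0, 0, -0.067, 0, 0, 0, 1], [0, 0, -0.067, 0, 0, 0, 1]]]'

```text
clock: 6.55
eef_pos: [671.7, -21.1, 369.1]
eef_rot: [3.14, 0.001, 1.964]
wrist_force: [2.8, -1.2, 0.5]
finger_gap: 13.6
finger_force: 18.0
```

```bash
python3 m.py
```

```text
yaw 112.5 M [-0.4  -0.77 -0.1 ] F [ 2.78 -1.18  0.54] q6 -0.48 gap 13.6 f 18.0 t 6.55 [671.72 -21.05 369.09]
```

Request:
step_arm --increments '[[[0, 0, -0.067, 0, 0, 0, 1], [0, 0, -0.067, 0, 0, 0, 1]]]'

```text
clock: 6.75
eef_pos: [671.8, -21.0, 369.1]
eef_rot: [3.14, 0.001, 2.069]
wrist_force: [4.3, -0.9, -0.5]
finger_gap: 14.3
finger_force: 18.0
```

```bash
python3 m.py
```

```text
yaw 118.5 M [-0.26 -0.92  0.06] F [ 4.32 -0.9  -0.52] q6 -0.58 gap 14.3 f 18.0 t 6.75 [671.77 -20.99 369.09]
```

Request:
step_arm --increments '[[[0, 0, -0.067, 0, 0, 0, 1], [0, 0, -0.067, 0, 0, 0, 1]]]'

```text
clock: 6.95
eef_pos: [671.8, -21.0, 369.1]
eef_rot: [3.14, 0.001, 2.174]
wrist_force: [4.6, -0.7, -0.5]
finger_gap: 13.6
finger_force: 18.0
```

```bash
python3 m.py
```

```text
yaw 124.6 M [-0.23 -1.06 -0.11] F [ 4.56 -0.7  -0.46] q6 -0.69 gap 13.6 f 18.0 t 6.95 [671.8  -21.02 369.07]
```

Request:
step_arm --increments '[[[0, 0, -0.067, 0, 0, 0, 1]]]'

```text
clock: 7.05
eef_pos: [671.8, -21.0, 369.1]
eef_rot: [3.14, 0.001, 2.227]
wrist_force: [4.6, -0.3, 0.7]
finger_gap: 13.8
finger_force: 18.0
```

```bash
python3 m.py
```

```text
yaw 127.6 M [-0.18 -1.17 -0.08] F [ 4.59 -0.34  0.66] q6 -0.74 gap 13.8 f 18.0 t 7.05 [671.84 -20.97 369.1 ]
```

Request:
step_arm --increments '[[[0, 0, -0.067, 0, 0, 0, 1]]]'

```text
clock: 7.15
eef_pos: [671.8, -20.9, 369.1]
eef_rot: [3.14, 0.001, 2.279]
wrist_force: [6.5, -1.2, -0.5]
finger_gap: 14.0
finger_force: 18.0
```

```bash
python3 m.py
```

```text
yaw 130.6 M [-0.1  -1.24 -0.01] F [ 6.54 -1.17 -0.53] q6 -0.79 gap 14.0 f 18.0 t 7.15 [671.84 -20.93 369.09]
```

Request:
step_arm --increments '[[[0, 0, -0.067, 0, 0, 0, 1]]]'

```text
clock: 7.25
eef_pos: [671.9, -20.9, 369.1]
eef_rot: [3.14, 0.001, 2.332]
wrist_force: [5.4, -0.6, -0.1]
finger_gap: 13.8
finger_force: 18.0
```

```bash
python3 m.py
```

```text
yaw 133.6 M [-0.05 -1.31  0.09] F [ 5.41 -0.59 -0.11] q6 -0.85 gap 13.8 f 18.0 t 7.25 [671.87 -20.88 369.08]
```

Request:
step_arm --increments '[[[0, 0, -0.067, 0, 0, 0, 1]]]'

```text
clock: 7.35
eef_pos: [671.9, -20.9, 369.1]
eef_rot: [3.14, 0.002, 2.385]
wrist_force: [6.0, 0.5, 0.4]
finger_gap: 13.9
finger_force: 18.0
```

```bash
python3 m.py
```

```text
yaw 136.6 M [-0.03 -1.41 -0.19] F [5.97 0.51 0.39] q6 -0.90 gap 13.9 f 18.0 t 7.35 [671.88 -20.91 369.12]
```

Request:
step_arm --increments '[[[0, 0, -0.067, 0, 0, 0, 1]]]'

```text
clock: 7.45
eef_pos: [671.9, -20.9, 369.1]
eef_rot: [3.14, 0.002, 2.437]
wrist_force: [5.9, 1.4, -1.4]
finger_gap: 13.9
finger_force: 18.0
```

```bash
python3 m.py
```

```text
yaw 139.6 M [ 0.03 -1.38 -0.12] F [ 5.91  1.39 -1.38] q6 -0.95 gap 13.9 f 18.0 t 7.45 [671.88 -20.87 369.11]
```

Request:
step_arm --increments '[[[0, 0, -0.067, 0, 0, 0, 1]]]'

```text
clock: 7.55
eef_pos: [671.9, -20.8, 369.1]
eef_rot: [3.14, 0.002, 2.49]
wrist_force: [7.5, -0.5, -1.2]
finger_gap: 13.5
finger_force: 18.0
```

```bash
python3 m.py
```

```text
yaw 142.7 M [ 0.03 -1.53 -0.01] F [ 7.5  -0.51 -1.21] q6 -1.00 gap 13.5 f 18.0 t 7.55 [671.92 -20.83 369.09]
```

Request:
step_arm --increments '[[[0, 0, -0.067, 0, 0, 0, 1]]]'

```text
clock: 7.65
eef_pos: [671.9, -20.8, 369.1]
eef_rot: [3.14, 0.002, 2.543]
wrist_force: [7.4, 0.5, -0.8]
finger_gap: 13.9
finger_force: 18.0
```

```bash
python3 m.py
```

```text
yaw 145.7 M [ 0.09 -1.55  0.05] F [ 7.41  0.46 -0.75] q6 -1.06 gap 13.9 f 18.0 t 7.65 [671.93 -20.77 369.06]
```

Request:
step_arm --increments '[[[0, 0, -0.067, 0, 0, 0, 1]]]'

```text
clock: 7.75
eef_pos: [671.9, -20.7, 369.1]
eef_rot: [3.14, 0.002, 2.595]
wrist_force: [7.0, 0.9, -1.6]
finger_gap: 13.8
finger_force: 18.0
```

```bash
python3 m.py
```

```text
yaw 148.7 M [ 0.22 -1.61  0.14] F [ 7.    0.93 -1.61] q6 -1.11 gap 13.8 f 18.0 t 7.75 [671.93 -20.73 369.08]
```

Request:
step_arm --increments '[[[0, 0, -0.067, 0, 0, 0, 1]]]'

```text
clock: 7.85
eef_pos: [671.9, -20.7, 369.1]
eef_rot: [3.14, 0.002, 2.648]
wrist_force: [7.0, 1.1, -2.3]
finger_gap: 13.8
finger_force: 18.0
```

```bash
python3 m.py
```

```text
yaw 151.7 M [ 0.21 -1.67 -0.22] F [ 6.96  1.12 -2.3 ] q6 -1.16 gap 13.8 f 18.0 t 7.85 [671.95 -20.71 369.1 ]
```

Request:
step_arm --increments '[[[0, 0, -0.067, 0, 0, 0, 1]]]'

```text
clock: 7.95
eef_pos: [672.0, -20.7, 369.1]
eef_rot: [3.14, 0.002, 2.701]
wrist_force: [8.3, 1.1, -1.0]
finger_gap: 13.6
finger_force: 18.0
```

```bash
python3 m.py
```

```text
yaw 154.7 M [ 0.29 -1.69 -0.08] F [ 8.34  1.13 -1.03] q6 -1.22 gap 13.6 f 18.0 t 7.95 [671.96 -20.66 369.08]
```

Request:
step_arm --increments '[[[0, 0, -0.045, 0, 0, 0, 1]]]'

```text
clock: 8.05
eef_pos: [672.0, -20.7, 369.1]
eef_rot: [3.14, 0.002, 2.736]
wrist_force: [7.8, 1.7, -0.7]
finger_gap: 14.1
finger_force: 18.0
```

```bash
python3 m.py
```

```text
yaw 156.8 M [ 0.33 -1.72 -0.01] F [ 7.77  1.7  -0.66] q6 -1.25 gap 14.1 f 18.0 t 8.05 [671.96 -20.65 369.1 ]
```

Request:
step_arm --increments '[[[0, 0, -0.067, 0, 0, 0, 1]]]'

```text
clock: 8.15
eef_pos: [672.0, -20.6, 369.1]
eef_rot: [3.14, 0.002, 2.788]
wrist_force: [8.0, 2.3, -1.8]
finger_gap: 14.1
finger_force: 18.0
```

```bash
python3 m.py
```

```text
yaw 159.7 M [ 0.42 -1.77  0.03] F [ 7.96  2.3  -1.82] q6 -1.30 gap 14.1 f 18.0 t 8.15 [671.96 -20.61 369.12]
```

Request:
step_arm --increments '[[[0, 0, -0.067, 0, 0, 0, 1]]]'

```text
clock: 8.25
eef_pos: [672.0, -20.6, 369.1]
eef_rot: [3.14, 0.003, 2.841]
wrist_force: [7.8, 2.3, -1.3]
finger_gap: 14.2
finger_force: 18.0
```

```bash
python3 m.py
```

```text
yaw 162.8 M [ 0.46 -1.76  0.08] F [ 7.8   2.31 -1.27] q6 -1.36 gap 14.2 f 18.0 t 8.25 [671.98 -20.55 369.1 ]
```

Request:
step_arm --increments '[[[0, 0, -0.045, 0, 0, 0, 1]]]'

```text
clock: 8.35
eef_pos: [672.0, -20.6, 369.1]
eef_rot: [3.14, 0.003, 2.876]
wrist_force: [8.0, 2.1, -1.7]
finger_gap: 13.7
finger_force: 18.0
```

```bash
python3 m.py
```

```text
yaw 164.8 M [ 0.46 -1.79 -0.18] F [ 8.05  2.09 -1.73] q6 -1.39 gap 13.7 f 18.0 t 8.35 [671.98 -20.56 369.09]
```

Request:
step_arm --increments '[[[0, 0, -0.033, 0, 0, 0, 1]]]'

```text
clock: 8.45
eef_pos: [672.0, -20.6, 369.1]
eef_rot: [3.14, 0.003, 2.902]
wrist_force: [8.3, 1.4, -2.2]
finger_gap: 14.1
finger_force: 18.0
```

```bash
python3 m.py
```

```text
yaw 166.3 M [ 0.45 -1.79 -0.14] F [ 8.31  1.41 -2.23] q6 -1.42 gap 14.1 f 18.0 t 8.45 [671.98 -20.56 369.1 ]
```

Request:
step_arm --increments '[[[0, 0, -0.045, 0, 0, 0, 1]]]'

```text
clock: 8.55
eef_pos: [672.0, -20.5, 369.1]
eef_rot: [3.14, 0.003, 2.937]
wrist_force: [9.1, 2.4, -1.3]
finger_gap: 13.8
finger_force: 18.0
```

```bash
python3 m.py
```

```text
yaw 168.3 M [ 0.57 -1.84 -0.02] F [ 9.11  2.44 -1.27] q6 -1.45 gap 13.8 f 18.0 t 8.55 [672.   -20.52 369.09]
```

Request:
step_arm --increments '[[[0, 0, -0.067, -0.02, 0, 0, 1]]]'

```text
clock: 8.65
eef_pos: [672.6, -20.6, 369.1]
eef_rot: [3.14, 0.001, 2.99]
wrist_force: [0.2, 4.4, 0.5]
finger_gap: 13.7
finger_force: 18.0
```

```bash
python3 m.py
```

```text
yaw 171.3 M [ 0.89 -0.28  0.01] F [0.24 4.38 0.54] q6 -1.50 gap 13.7 f 18.0 t 8.65 [672.57 -20.55 369.07]
```

Request:
step_arm --increments '[[[0, 0, -0.067, 0, 0, 0, 1]]]'

```text
clock: 8.75
eef_pos: [672.6, -20.5, 369.1]
eef_rot: [3.14, 0.001, 3.043]
wrist_force: [2.2, 4.6, 0.7]
finger_gap: 13.8
finger_force: 18.0
```

```bash
python3 m.py
```

```text
yaw 174.4 M [ 0.88 -0.76  0.01] F [2.22 4.62 0.67] q6 -1.56 gap 13.8 f 18.0 t 8.75 [672.56 -20.5  369.07]
```

Request:
step_arm --increments '[[[0, 0, -0.045, 0, 0, 0, 1]]]'

```text
clock: 8.85
eef_pos: [672.5, -20.5, 369.1]
eef_rot: [3.14, 0.001, 3.079]
wrist_force: [2.5, 3.9, 1.3]
finger_gap: 13.9
finger_force: 18.0
```

```bash
python3 m.py
```

```text
yaw 176.4 M [ 0.9  -0.74  0.07] F [2.54 3.86 1.34] q6 -1.59 gap 13.9 f 18.0 t 8.85 [672.54 -20.46 369.1 ]
```

Request:
step_arm --increments '[[[0, 0, -0.045, 0, 0, 0, 1]]]'

```text
clock: 8.95
eef_pos: [672.5, -20.4, 369.1]
eef_rot: [3.14, 0.001, 3.113]
wrist_force: [2.9, 4.8, 0.2]
finger_gap: 14.0
finger_force: 18.0
```

```bash
python3 m.py
```

```text
yaw 178.4 M [ 0.81 -0.82 -0.18] F [2.86 4.84 0.2 ] q6 -1.63 gap 14.0 f 18.0 t 8.95 [672.53 -20.43 369.08]
```

Another setting passed at about 178°. I'll creep on.

Request:
step_arm --increments '[[[0, 0, -0.033, 0, 0, 0, 1]]]'

```text
clock: 9.05
eef_pos: [672.5, -20.5, 369.1]
eef_rot: [3.14, 0.001, 3.139]
wrist_force: [4.1, 5.1, 0.1]
finger_gap: 14.1
finger_force: 18.4
```

```bash
python3 m.py
```

```text
yaw 179.8 M [ 0.8  -0.91 -0.41] F [4.13 5.06 0.08] q6 -1.65 gap 14.1 f 18.4 t 9.05 [672.54 -20.48 369.09]
```

Request:
step_arm --increments '[[[0, 0, -0.045, 0, 0, 0, 1]]]'

```text
clock: 9.15
eef_pos: [672.5, -20.5, 369.1]
eef_rot: [3.14, 0.001, -3.109]
wrist_force: [2.8, 3.7, 1.5]
finger_gap: 14.3
finger_force: 18.8
```

```bash
python3 m.py
```

```text
yaw -178.2 M [ 0.86 -0.51 -0.41] F [2.8  3.73 1.54] q6 -1.69 gap 14.3 f 18.8 t 9.15 [672.54 -20.51 369.06]
```

The moment climbed to 0.41 N m, so the stop is at about 178°. Now I'll go clockwise, counting clicks.

Request:
step_arm --increments '[[[0, 0, 0.067, 0, 0, 0, 1]]]'

```text
clock: 9.25
eef_pos: [672.5, -20.5, 369.1]
eef_rot: [3.14, 0.001, 3.121]
wrist_force: [2.7, 4.5, 0.3]
finger_gap: 13.7
finger_force: 17.9
```

```bash
python3 m.py
```

```text
yaw 178.8 M [ 0.86 -0.72 -0.12] F [2.66 4.45 0.33] q6 -1.64 gap 13.7 f 17.9 t 9.25 [672.53 -20.47 369.07]
```

Request:
step_arm --increments '[[[0, 0, 0.067, 0, 0, 0, 1]]]'

```text
clock: 9.35
eef_pos: [672.5, -20.4, 369.1]
eef_rot: [3.14, 0.001, 3.066]
wrist_force: [1.5, 3.9, 0.4]
finger_gap: 13.7
finger_force: 18.0
```

```bash
python3 m.py
```

```text
yaw 175.7 M [ 0.82 -0.69  0.12] F [1.52 3.9  0.39] q6 -1.58 gap 13.7 f 18.0 t 9.35 [672.5  -20.43 369.08]
```

Request:
step_arm --increments '[[[0, 0, 0.067, 0, 0, 0, 1]]]'

```text
clock: 9.45
eef_pos: [672.5, -20.5, 369.1]
eef_rot: [3.14, 0.001, 3.013]
wrist_force: [3.4, 3.2, 1.1]
finger_gap: 14.1
finger_force: 18.0
```

```bash
python3 m.py
```

```text
yaw 172.6 M [ 0.67 -0.71  0.11] F [3.38 3.23 1.1 ] q6 -1.53 gap 14.1 f 18.0 t 9.45 [672.51 -20.48 369.07]
```

Request:
step_arm --increments '[[[0, 0, 0.067, 0, 0, 0, 1]]]'

```text
clock: 9.55
eef_pos: [672.5, -20.5, 369.1]
eef_rot: [3.14, 0.001, 2.961]
wrist_force: [2.7, 3.4, 0.1]
finger_gap: 13.6
finger_force: 18.0
```

```bash
python3 m.py
```

```text
yaw 169.6 M [ 0.66 -0.59  0.02] F [2.66 3.43 0.14] q6 -1.48 gap 13.6 f 18.0 t 9.55 [672.51 -20.49 369.06]
```

Request:
step_arm --increments '[[[0, 0, 0.067, 0, 0, 0, 1]]]'

```text
clock: 9.65
eef_pos: [672.5, -20.6, 369.1]
eef_rot: [3.14, 0.001, 2.908]
wrist_force: [2.8, 3.3, 0.8]
finger_gap: 14.1
finger_force: 18.0
```

```bash
python3 m.py
```

```text
yaw 166.6 M [ 0.56 -0.59 -0.06] F [2.84 3.25 0.78] q6 -1.42 gap 14.1 f 18.0 t 9.65 [672.49 -20.57 369.06]
```

Request:
step_arm --increments '[[[0, 0, 0.067, 0, 0, 0, 1]]]'

```text
clock: 9.75
eef_pos: [672.5, -20.6, 369.1]
eef_rot: [3.14, 0.001, 2.855]
wrist_force: [2.8, 3.6, 0.9]
finger_gap: 13.7
finger_force: 18.0
```

```bash
python3 m.py
```

```text
yaw 163.6 M [ 0.75 -0.67  0.13] F [2.83 3.61 0.88] q6 -1.37 gap 13.7 f 18.0 t 9.75 [672.5  -20.58 369.07]
```

Request:
step_arm --increments '[[[0, 0, 0.067, 0, 0, 0, 1]]]'

```text
clock: 9.85
eef_pos: [672.5, -20.6, 369.1]
eef_rot: [3.14, 0.001, 2.803]
wrist_force: [1.6, 2.4, 1.1]
finger_gap: 13.7
finger_force: 18.0
```

```bash
python3 m.py
```

```text
yaw 160.6 M [ 0.49 -0.59  0.09] F [1.64 2.45 1.07] q6 -1.32 gap 13.7 f 18.0 t 9.85 [672.49 -20.6  369.06]
```

Request:
step_arm --increments '[[[0, 0, 0.067, 0, 0, 0, 1]]]'

```text
clock: 9.95
eef_pos: [672.5, -20.6, 369.1]
eef_rot: [3.14, 0.001, 2.75]
wrist_force: [2.0, 2.5, 0.7]
finger_gap: 13.8
finger_force: 18.0
```

```bash
python3 m.py
```

```text
yaw 157.6 M [ 0.46 -0.57  0.07] F [2.04 2.47 0.73] q6 -1.26 gap 13.8 f 18.0 t 9.95 [672.48 -20.65 369.07]
```

Request:
step_arm --increments '[[[0, 0, 0.067, 0, 0, 0, 1]]]'

```text
clock: 10.05
eef_pos: [672.5, -20.7, 369.1]
eef_rot: [3.14, 0.0, 2.697]
wrist_force: [1.9, 1.8, 1.3]
finger_gap: 13.8
finger_force: 18.0
```

```bash
python3 m.py
```

```text
yaw 154.5 M [ 0.42 -0.51 -0.08] F [1.9  1.84 1.33] q6 -1.21 gap 13.8 f 18.0 t 10.05 [672.47 -20.7  369.05]
```

Request:
step_arm --increments '[[[0, 0, 0.067, 0, 0, 0, 1]]]'

```text
clock: 10.15
eef_pos: [672.5, -20.8, 369.1]
eef_rot: [3.141, 0.0, 2.644]
wrist_force: [1.4, 1.8, 0.6]
finger_gap: 14.1
finger_force: 18.0
```

```bash
python3 m.py
```

```text
yaw 151.5 M [ 0.27 -0.44 -0.11] F [1.39 1.77 0.57] q6 -1.16 gap 14.1 f 18.0 t 10.15 [672.46 -20.79 369.06]
```

Request:
step_arm --increments '[[[0, 0, 0.067, 0, 0, 0, 1]]]'

```text
clock: 10.25
eef_pos: [672.5, -20.7, 369.0]
eef_rot: [3.141, 0.0, 2.592]
wrist_force: [1.1, 1.1, 0.8]
finger_gap: 13.9
finger_force: 18.0
```

```bash
python3 m.py
```

```text
yaw 148.5 M [ 0.22 -0.38  0.18] F [1.1  1.13 0.78] q6 -1.11 gap 13.9 f 18.0 t 10.25 [672.46 -20.75 369.04]
```

Request:
step_arm --increments '[[[0, 0, 0.067, 0, 0, 0, 1]]]'

```text
clock: 10.35
eef_pos: [672.4, -20.8, 369.1]
eef_rot: [3.141, 0.0, 2.539]
wrist_force: [1.3, 0.6, 1.9]
finger_gap: 13.6
finger_force: 18.0
```

```bash
python3 m.py
```

```text
yaw 145.5 M [ 0.24 -0.4   0.06] F [1.33 0.6  1.88] q6 -1.05 gap 13.6 f 18.0 t 10.35 [672.44 -20.77 369.06]
```

Request:
step_arm --increments '[[[0, 0, 0.067, 0, 0, 0, 1]]]'

```text
clock: 10.45
eef_pos: [672.4, -20.8, 369.1]
eef_rot: [3.141, 0.0, 2.487]
wrist_force: [0.8, 1.7, 1.3]
finger_gap: 13.8
finger_force: 18.0
```

```bash
python3 m.py
```

```text
yaw 142.5 M [ 0.15 -0.3   0.03] F [0.81 1.67 1.32] q6 -1.00 gap 13.8 f 18.0 t 10.45 [672.42 -20.85 369.06]
```

Request:
step_arm --increments '[[[0, 0, 0.067, 0, 0, 0, 1]]]'

```text
clock: 10.55
eef_pos: [672.4, -20.9, 369.0]
eef_rot: [3.141, 0.0, 2.434]
wrist_force: [0.9, -0.1, 1.8]
finger_gap: 13.8
finger_force: 18.0
```

```bash
python3 m.py
```

```text
yaw 139.5 M [ 0.13 -0.19 -0.02] F [ 0.95 -0.07  1.76] q6 -0.95 gap 13.8 f 18.0 t 10.55 [672.41 -20.89 369.05]
```

Request:
step_arm --increments '[[[0, 0, 0.067, 0, 0, 0, 1]]]'

```text
clock: 10.65
eef_pos: [672.4, -20.9, 369.1]
eef_rot: [3.141, 0.0, 2.381]
wrist_force: [0.1, 0.3, 1.4]
finger_gap: 13.4
finger_force: 18.0
```

```bash
python3 m.py
```

```text
yaw 136.4 M [ 0.07 -0.14 -0.06] F [0.12 0.27 1.42] q6 -0.90 gap 13.4 f 18.0 t 10.65 [672.39 -20.93 369.07]
```

Request:
step_arm --increments '[[[0, 0, 0.067, 0, 0, 0, 1]]]'

```text
clock: 10.75
eef_pos: [672.4, -20.9, 369.0]
eef_rot: [3.141, -0.0, 2.329]
wrist_force: [0.4, 0.7, 2.1]
finger_gap: 13.7
finger_force: 18.0
```

```bash
python3 m.py
```

```text
yaw 133.4 M [ 0.04 -0.07  0.16] F [0.36 0.73 2.1 ] q6 -0.84 gap 13.7 f 18.0 t 10.75 [672.38 -20.91 369.04]
```

Request:
step_arm --increments '[[[0, 0, 0.067, 0, 0, 0, 1]]]'

```text
clock: 10.85
eef_pos: [672.4, -21.0, 369.1]
eef_rot: [3.141, -0.0, 2.276]
wrist_force: [-0.3, 0.2, 1.4]
finger_gap: 14.1
finger_force: 18.0
```

```bash
python3 m.py
```

```text
yaw 130.4 M [-0.01 -0.04  0.14] F [-0.32  0.19  1.39] q6 -0.79 gap 14.1 f 18.0 t 10.85 [672.36 -20.97 369.06]
```

Request:
step_arm --increments '[[[0, 0, 0.067, 0, 0, 0, 1]]]'

```text
clock: 10.95
eef_pos: [672.3, -21.0, 369.1]
eef_rot: [3.141, -0.0, 2.224]
wrist_force: [-0.4, -0.8, 1.8]
finger_gap: 13.9
finger_force: 18.0
```

```bash
python3 m.py
```

```text
yaw 127.4 M [-0.02  0.02  0.07] F [-0.43 -0.82  1.8 ] q6 -0.74 gap 13.9 f 18.0 t 10.95 [672.35 -20.97 369.07]
```

Request:
step_arm --increments '[[[0, 0, 0.067, 0, 0, 0, 1]]]'

```text
clock: 11.05
eef_pos: [672.3, -21.0, 369.0]
eef_rot: [3.141, -0.0, 2.171]
wrist_force: [-1.6, -0.2, 1.6]
finger_gap: 13.8
finger_force: 18.0
```

```bash
python3 m.py
```

```text
yaw 124.4 M [-0.07  0.13 -0.02] F [-1.58 -0.17  1.56] q6 -0.69 gap 13.8 f 18.0 t 11.05 [672.34 -21.02 369.03]
```

Request:
step_arm --increments '[[[0, 0, 0.067, 0, 0, 0, 1]]]'

```text
clock: 11.15
eef_pos: [672.3, -21.1, 369.1]
eef_rot: [3.142, -0.0, 2.118]
wrist_force: [-1.0, -0.6, 2.9]
finger_gap: 13.7
finger_force: 17.9
```

```bash
python3 m.py
```

```text
yaw 121.4 M [-0.08  0.25 -0.08] F [-1.02 -0.62  2.93] q6 -0.63 gap 13.7 f 17.9 t 11.15 [672.32 -21.05 369.07]
```

Request:
step_arm --increments '[[[0, 0, 0.067, 0, 0, 0, 1]]]'

```text
clock: 11.25
eef_pos: [672.3, -21.0, 369.0]
eef_rot: [-3.141, -0.0, 2.066]
wrist_force: [-1.9, -0.3, 2.5]
finger_gap: 13.9
finger_force: 18.0
```

```bash
python3 m.py
```

```text
yaw 118.3 M [-0.13  0.26  0.12] F [-1.92 -0.32  2.46] q6 -0.58 gap 13.9 f 18.0 t 11.25 [672.29 -21.04 369.02]
```

Request:
step_arm --increments '[[[0, 0, 0.067, 0, 0, 0, 1]]]'

```text
clock: 11.35
eef_pos: [672.3, -21.1, 369.1]
eef_rot: [-3.141, -0.0, 2.013]
wrist_force: [-2.3, -0.9, 2.5]
finger_gap: 14.1
finger_force: 18.0
```

```bash
python3 m.py
```

```text
yaw 115.3 M [-0.19  0.46  0.14] F [-2.3  -0.95  2.52] q6 -0.53 gap 14.1 f 18.0 t 11.35 [672.28 -21.06 369.06]
```

Four clicks so far, at about 165°, 150°, 135° and 120°. Now the fifth.

Request:
step_arm --increments '[[[0, 0, 0.067, 0, 0, 0, 1]]]'

```text
clock: 11.45
eef_pos: [672.3, -21.1, 369.0]
eef_rot: [-3.141, -0.0, 1.96]
wrist_force: [-2.7, -0.6, 2.9]
finger_gap: 13.7
finger_force: 18.0
```

```bash
python3 m.py
```

```text
yaw 112.3 M [-0.23  0.52  0.02] F [-2.71 -0.59  2.88] q6 -0.48 gap 13.7 f 18.0 t 11.45 [672.26 -21.09 369.05]
```

Request:
step_arm --increments '[[[0, 0, 0.067, 0, 0, 0, 1]]]'

```text
clock: 11.55
eef_pos: [672.2, -21.1, 369.1]
eef_rot: [-3.141, -0.0, 1.908]
wrist_force: [-3.5, -1.7, 3.3]
finger_gap: 13.7
finger_force: 18.0
```

```bash
python3 m.py
```

```text
yaw 109.3 M [-0.23  0.55 -0.07] F [-3.46 -1.69  3.31] q6 -0.42 gap 13.7 f 18.0 t 11.55 [672.23 -21.1  369.06]
```

Request:
step_arm --increments '[[[0, 0, 0.045, 0, 0, 0, 1]]]'

```text
clock: 11.65
eef_pos: [672.2, -21.2, 369.0]
eef_rot: [-3.141, -0.0, 1.872]
wrist_force: [-2.3, -0.2, 1.9]
finger_gap: 13.8
finger_force: 18.0
```

```bash
python3 m.py
```

```text
yaw 107.3 M [-0.3   0.57 -0.14] F [-2.32 -0.23  1.89] q6 -0.39 gap 13.8 f 18.0 t 11.65 [672.21 -21.15 369.03]
```

Request:
step_arm --increments '[[[0, 0, 0.033, 0, 0, 0, 1], [0, 0, 0, 0, 0, 0, 1]]]'

```text
clock: 11.85
eef_pos: [672.2, -21.1, 369.0]
eef_rot: [-3.141, -0.0, 1.848]
wrist_force: [-5.9, -0.6, 5.6]
finger_gap: 13.6
finger_force: 18.0
```

```bash
python3 m.py
```

```text
yaw 105.9 M [-0.19  1.08 -0.06] F [-5.88 -0.65  5.58] q6 -0.36 gap 13.6 f 18.0 t 11.85 [672.24 -21.12 369.02]
```

Request:
step_arm --increments '[[[0, 0, 0, 0, 0, 0, -0.4], [0, 0, 0, 0, 0, 0, -0.4], [0, 0, 0, 0, 0, 0, -0.4], [0, 0, 0, 0, 0, 0, -0.4]]]'

```text
clock: 12.25
eef_pos: [672.5, -21.2, 368.5]
eef_rot: [3.142, -0.0, 1.849]
wrist_force: [1.0, -0.2, 0.3]
finger_gap: 42.1
finger_force: 0.0
```

Request:
step_arm --increments '[[[0, 0, 0, 0, 0, -0.5, -0.4], [0, 0, 0, 0, 0, -0.8, -0.4], [0, 0, 0.13, 0, 0, -0.5, -0.5], [0, 0, 0.13, 0, 0, 0, -0.6], [0, 0, 0.12, 0, 0, 0, -0.6]]]'

```text
clock: 12.75
eef_pos: [672.4, -21.1, 441.4]
eef_rot: [3.14, -0.0, 1.547]
wrist_force: [0.8, 0.3, -0.0]
finger_gap: 75.2
finger_force: 0.0
```

Run:
```python
from h import *
c=optics.camera('top');bar(c,671,-21)
P=cloud(c);q=P[(abs(P[:,2]-115)<6)&(P[:,0]>545)&(P[:,0]<570)&(P[:,1]>-30)&(P[:,1]<170)]
print(len(q),q.mean(0),q.min(0),q.max(0),np.polyfit(q[:,1],q[:,0],1))
c=optics.camera('wrist');bar(c,671,-21)
P=cloud(c);q=P[(abs(P[:,2]-115)<6)&(P[:,0]>545)&(P[:,0]<570)&(P[:,1]>-30)&(P[:,1]<170)]
print(len(q)); 
if len(q): print(q.mean(0),q.min(0),q.max(0),np.polyfit(q[:,1],q[:,0],1))
rel(558.5,69,430,np.radians(88.9))
```

```text
h.py:16: RuntimeWarning: Mean of empty slice.
  r=cv2.minAreaRect(P[:,:2].astype(np.float32)); w=np.linalg.svd(P[:,:2]-P[:,:2].mean(0),full_matrices=False)[2][0]
  ret = um.true_divide(
Traceback (most recent call last):
  File "h.py", line 16, in bar
    r=cv2.minAreaRect(P[:,:2].astype(np.float32)); w=np.linalg.svd(P[:,:2]-P[:,:2].mean(0),full_matrices=False)[2][0]
                                                     ~~~~~~~~~~~~~~~~~~~~~~~~~~~~~~~~~~~~~~~~~~~~~~~~~~~~~~~~~~~~~^^^
IndexError: index 0 is out of bounds for axis 0 with size 0
```

The gripper hides the top view, so I'll use the wrist camera and the first top image.

Run:
```python
from h import *
for c in (np.load('t1.npz'),snap('wrist','w2')):
    bar(c,671,-21)
    P=cloud(c);q=P[(abs(P[:,2]-115)<7)&(P[:,0]>545)&(P[:,0]<570)&(P[:,1]>-30)&(P[:,1]<170)]
    print(len(q)); 
    if len(q): print(q.mean(0),q.min(0),q.max(0),np.polyfit(q[:,1],q[:,0],1))
rel(558.5,69,430,np.radians(88.9))
```

```text
bar ((669.10595703125, -21.200042724609375), (40.721641540527344, 14.380345344543457), 47.41407775878906) [668.09 -20.94 193.01] 120 angle 0.8642678296172579
280
[560.71  70.57 115.75] [554.13   6.68 108.61] [569.2  136.25 121.73] [  0.02 559.44]
bar ((671.2158203125, -18.879268646240234), (13.967888832092285, 41.32128143310547), 15.495781898498535) [671.21 -17.89 192.51] 684 angle 1.8389338194701585
1318
[564.67  76.   114.97] [556.93   8.14 108.9 ] [569.99 137.87 118.52] [  0.02 563.36]
pos [672.47 -21.19 440.6 ] rot [ 3.14 -0.    1.55] shift/40 [ 2.19 -2.9   0.26] turn/45 [ 0. -0. -0.]
```

Request:
step_arm --increments '[[[0, 0, 0, 0.7, -0.9, 0, 0.36], [0, 0, 0, 0.7, -0.9, 0, 0.36], [0, 0, 0, 0.79, -0.98, 0.26, 0.36], [0, 0, 0, 0, 0, 0, 0.36], [0, 0, 0, 0, 0, 0, 0.36]]]'

```text
clock: 13.35
eef_pos: [563.8, 68.2, 431.0]
eef_rot: [3.141, 0.0, 1.554]
wrist_force: [1.7, 0.1, -0.3]
finger_gap: 38.9
finger_force: 0.0
```

Run:
```python
from h import *
c=snap('wrist','w3')
P=cloud(c);q=P[(abs(P[:,2]-115)<7)&(P[:,0]>540)&(P[:,0]<580)&(P[:,1]>30)&(P[:,1]<110)]
print(len(q),q.mean(0),np.percentile(q[:,0],[2,50,98]),np.percentile(q[:,2],[50,98]),np.polyfit(q[:,1],q[:,0],1))
q=P[(P[:,2]>145)&(P[:,2]<155)&(P[:,0]>580)&(abs(P[:,1]-70)<20)];print('top front edge',np.percentile(q[:,0],[0,1]))
rel(562,70,292,np.radians(88.9))
```

```text
619 [563.23  71.43 115.5 ] [558.09 563.23 568.11] [115.67 117.54] [  0.02 561.87]
top front edge [612.61 614.43]
pos [564.45  67.57 431.13] rot [3.14 0.   1.55] shift/40 [ 0.06 -0.07  3.48] turn/45 [0. 0. 0.]
```

View pics/w3.png

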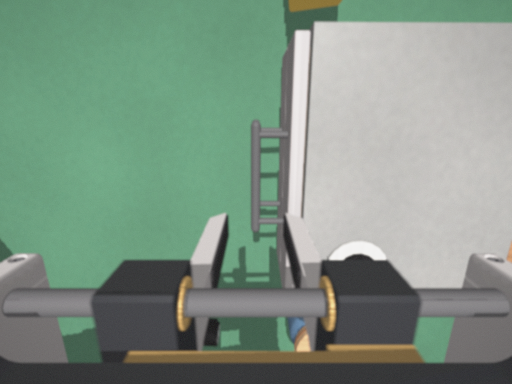

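The wrist view shows the handle bar between (257,125) and (257,228), lined up between the fingers, with the drawer front at x≈290 to its right. I'll descend.

Request:
step_arm --increments '[[[0, 0, 0, 0.03, -0.02, 0.6, 0.36], [0, 0, 0, 0, 0, 0.8, 0.36], [0, 0, 0, 0, 0, 0.6, 0.36], [0, 0, 0, 0, 0, 0, 0.36]]]'

```text
clock: 13.8
eef_pos: [563.9, 68.0, 347.5]
eef_rot: [-3.137, 0.0, 1.551]
wrist_force: [0.7, 0.7, 0.7]
finger_gap: 29.6
finger_force: 0.0
```

Request:
step_arm --increments '[[[0, 0, 0, 0, 0, 0.35, 0.36], [0, 0, 0, 0, 0, 0.35, 0.36], [0, 0, 0, 0, 0, 0, 0.36]]]'

```text
clock: 14.1
eef_pos: [563.3, 68.7, 321.0]
eef_rot: [-3.139, 0.0, 1.551]
wrist_force: [0.6, -0.0, 0.1]
finger_gap: 30.3
finger_force: 0.0
```

```bash
python3 m.py
```

```text
yaw 88.9 M [-0.08 -0.06  0.02] F [ 0.64 -0.03  0.11] q6 0.08 gap 30.3 f 0.0 t 14.10 [563.29  68.75 320.98]
```

Request:
step_arm --increments '[[[0, 0, 0, 0, 0, 0.25, 0.36], [0, 0, 0, 0, 0, 0.25, 0.36], [0, 0, 0, 0, 0, 0.2, 0.36], [0, 0, 0, 0, 0, 0, 0.36]]]'

```text
clock: 14.5
eef_pos: [563.1, 68.9, 293.2]
eef_rot: [-3.14, 0.0, 1.551]
wrist_force: [-1.1, -0.7, -0.0]
finger_gap: 30.1
finger_force: 0.0
```

Request:
step_arm --increments '[[[0, 0, 0, 0, 0, 0, 1], [0, 0, 0, 0, 0, 0, 1], [0, 0, 0, 0, 0, 0, 1], [0, 0, 0, 0, 0, 0, 1], [0, 0, 0, 0, 0, 0, 1]]]' --newtons 15

```text
clock: 15.0
eef_pos: [563.4, 69.0, 294.9]
eef_rot: [3.141, -0.0, 1.551]
wrist_force: [-0.8, -0.1, 2.3]
finger_gap: 10.2
finger_force: 15.0
```

```bash
python3 m.py
```

```text
yaw 88.9 M [-0.03  0.    0.01] F [-0.77 -0.14  2.33] q6 0.08 gap 10.2 f 15.0 t 15.00 [563.36  68.97 294.92]
```

Request:
step_arm --increments '[[[0, 0, 0, 0, -0.05, 0, 1], [0, 0, 0, 0, -0.05, 0, 1], [0, 0, 0, 0, 0, 0, 1]]]'

```text
clock: 15.3
eef_pos: [559.1, 69.0, 294.9]
eef_rot: [3.141, -0.0, 1.551]
wrist_force: [-1.0, 0.2, 5.9]
finger_gap: 10.5
finger_force: 15.0
```

```bash
python3 m.py
```

```text
yaw 88.9 M [ 0.03  0.13 -0.06] F [-1.05  0.25  5.89] q6 0.08 gap 10.5 f 15.0 t 15.30 [559.12  69.03 294.87]
```

The drawer slid 4 mm with about 1 N, so it is unlocked. I'll pull it to about 80 mm.

Request:
step_arm --increments '[[[0, 0, 0, 0, -0.15, 0, 1], [0, 0, 0, 0, -0.25, 0, 1], [0, 0, 0, 0, -0.25, 0, 1], [0, 0, 0, 0, -0.25, 0, 1], [0, 0, 0, 0, -0.25, 0, 1]]]'

```text
clock: 15.8
eef_pos: [512.8, 70.0, 294.9]
eef_rot: [3.141, -0.0, 1.551]
wrist_force: [1.6, 1.3, 6.0]
finger_gap: 10.3
finger_force: 15.0
```

Request:
step_arm --increments '[[[0, 0, 0, 0, -0.25, 0, 1], [0, 0, 0, 0, -0.25, 0, 1], [0, 0, 0, 0, -0.2, 0, 1], [0, 0, 0, 0, -0.1, 0, 1], [0, 0, 0, 0, 0, 0, 1]]]'

```text
clock: 16.3
eef_pos: [480.8, 70.6, 294.9]
eef_rot: [3.141, -0.0, 1.551]
wrist_force: [-0.7, 1.1, 5.5]
finger_gap: 10.3
finger_force: 15.0
```

```bash
python3 m.py
```

```text
yaw 88.9 M [0.09 0.09 0.03] F [-0.66  1.09  5.5 ] q6 0.09 gap 10.3 f 15.0 t 16.30 [480.79  70.63 294.88]
```

The drawer is out about 82 mm. I'll release it to a moderate opening and rise straight up.

Request:
step_arm --increments '[[[0, 0, 0, 0, 0, 0, 0.36], [0, 0, 0, 0, 0, 0, 0.36], [0, 0, 0, 0, 0, 0, 0.36], [0, 0, 0, 0, 0, 0, 0.36]]]'

```text
clock: 16.7
eef_pos: [481.3, 70.6, 294.3]
eef_rot: [-3.141, 0.0, 1.551]
wrist_force: [0.6, -0.6, -0.0]
finger_gap: 30.2
finger_force: 0.0
```

Request:
step_arm --increments '[[[0, 0, 0, 0, 0, -0.2, 0.36], [0, 0, 0, 0, 0, -0.4, 0.36], [0, 0, 0, 0, 0, -0.8, 0.36], [0, 0, 0, 0, 0, -1, 0.36], [0, 0, 0, 0, 0, -1, 0.36]]]'

```text
clock: 17.2
eef_pos: [481.0, 70.5, 432.5]
eef_rot: [-3.141, 0.0, 1.551]
wrist_force: [0.4, 0.2, 0.8]
finger_gap: 30.0
finger_force: 0.0
```

Request:
step_arm --increments '[[[0, 0, 0, 0, -0.9, 0, 0.36], [0, 0, 0, 0, -0.9, 0, 0.36], [0, 0, 0, 0, 0, 0, 0.36], [0, 0, 0, 0, 0, 0, 0.36], [0, 0, 0, 0, 0, 0, 0.36]]]'

```text
clock: 17.7
eef_pos: [409.9, 72.0, 430.8]
eef_rot: [3.141, -0.0, 1.551]
wrist_force: [-0.1, 0.2, 0.4]
finger_gap: 30.2
finger_force: 0.0
```

Run:
```python
from h import *
snap('scene','s2'); s=manip.read_state(); print(s['eef_pos'],s['qd'],s['clock'])
```

```text
[409.98  71.96 430.6 ] [ 0.    0.01  0.   -0.   -0.    0.  ] 17.75
```

View pics/s2.png

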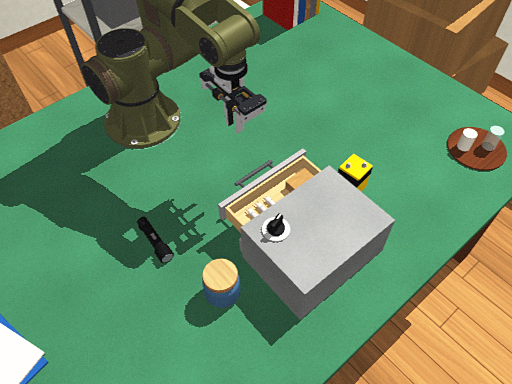

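The picture shows the top drawer open with bulbs visible near (260,208). The jar (220,280), battery (355,170) and torch (155,240) haven't moved, and the gripper is clear. I'll hand it in.

```bash
python3 -c "
from cell import workorder
print(workorder.sign_off())"
```

```text
the job is handed in; nothing more can be done
None
```

The top drawer is open about 8 cm with the dial on its fifth click; the handle is released, the jar, battery and torch have not moved, and the job is handed in (no verdict was returned).

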